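Bring the cooking line on at the interlocked switch box

ROBOT

A 6-joint arm with a two-finger parallel gripper is mounted at the origin on the work surface. World frame = base frame: x ahead of the robot, y to its left, z up, the work surface at z = 0. Lengths are in mm, angles in rad, forces in N, time in s.
With the tool pointing down it reaches from about 275 to 750 mm from the base axis. Payload 10.2 kg.
Tool frame: the origin (TCP) lies between the finger pads; the fingertips stand 22 mm ahead of it and the grasp point (between the pads) lies 3 mm ahead of it (ctrl.nose_length is the distance from the TCP to the fingertips, in mm); y points along the fingers, z is the direction in which the jaws open and shut, and the axes are right-handed (so a half turn about y gives the same grasp; the last joint's range is limited). The gripper opens to 85 mm and grips with 20 to 120 N. Pads are 22 mm wide; open, the fingers measure 114 mm over their backs; the gripper's body (76 mm by 85 mm) begins 54 mm behind the grasp point. The pads swing forward as they close: fully open they stand 13 mm farther back than shut.
Start: joints at [-1.443, 0.313, 1.498, -0, 1.331, -0.223], TCP at [180.403, -493.037, 253.294] pointing down, gripper open.
Joint ranges: [-2.94, 2.94], [-0.97, 2.17], [0.19, 2.56], [-1.23, 4.37], [0.02, 3.11], [-2.88, 2.88]. Speed limits (rad/s): [2.39, 2.39, 3.01, 3.14, 3.14, 3.14].

INTERFACE

Orientations are given as a unit quaternion [w, x, y, z].
In Python, from rig import ctrl, eyes, models gives the robot as it stands.
- The arm moves only by the shell command python3 -m crank 'ROWS' [FORCE]. ROWS is JSON, a list of rows, each an object with "dp": the shift along the tool's x, y, z in mm, a list of three; "roll": the turn about the tool's y in rad; "gripper": the closure in counts, from 0 (fully open) to 255 (shut). A call has 1 to 10 rows; each row is the pose to reach, as a shift and turn from the pose commanded when the call began, along the tool's axes at that moment; what a row does not reach only later rows make up. A row lasts 1/12 s, in which the tool goes at most 41.7 mm and 7.16 degrees, less where a joint would pass 70% of its speed; a pose out of reach is approached as far as the arm can. A call with a gripper value outside its range is refused whole. The fingers move at their own pace and stop on an object; FORCE is the grip in N (left out, the last holds). Time passes only in rows, so rows that repeat a pose let the fingers close. It gives the time, the measured TCP pose, the force and the opening at its end, in the units of the state.
- ctrl.sense(): the state, without advancing time (a new reading comes with each control period).
- eyes.capture(name): name is "scene" or "top"; returns a dict with "color" (384x512x3 uint8, red, green, blue), "fx", "fy", "cx", "cy" (pixels), "distortion" ([k1, k2, p1, p2, k3] as OpenCV has them; the pictures are not rectified), "R" (3x3) and "t" (3): a world point X has camera coordinates R X + t. Camera axes: x right, y down, z forward; pixel columns grow to the right and rows downward; lengths in mm; the calibration is good to about 2 mm. A picture is of the moment at which its call begins. There is no depth.
- ctrl.finish_job(): hands the job in, once; it reports no verdict.
Trained networks look in a picture, given as the dict that the camera call returned (one of the last four; its "shot" number tells which), for a name from the list of things; names that differ only in an ending like _2 or _b are one class to them, and where a whole thing is asked for, a point or a joint stands for the part that bears it (a point fixed in the world has none). Each returns a list of dicts, best first, with "confidence" (0 to 1); they miss things now and then, are a little off and sometimes report something else, mostly with a low value. They report only what shows in the picture. A call takes as long as a camera call.
- models.spot_in(picture, label): "extent" ([centre column, centre row, width, height] in pixels, round what is visible of it).
- models.spot_point(picture, label): "centre" ([column, row] in pixels: a listed point, or the origin of a listed thing).
The state is a dict: "time_s": time; "joints": joint angles; "dq": joint speeds; "tau": joint torques, N m; "eef_pos": TCP position; "ee_rot": TCP orientation; "force": force on the tool from outside, world axes, zero at the start; "wrist_torque": the same for the moment, N m; "grip_width": opening from 0.0 (shut) to 1.0 (fully open).
Only numpy, scipy, OpenCV 4.12 (cv2) and the standard library are available. Lean on these libraries where they do the work, as an engineer would, in place of code of your own. Each camera call takes 0.05 s, during which the arm holds its last target. There are 200 camera calls.

TASK

Switch the cooking line on: throw all three levers of the grey switch box fully over to the far side and let go of them. The interlock inside lets them go in one order only and the labels are gone, so feel gently for the lever that is free, leave any lever that holds until it has been freed, and never force one; leave everything else on the bench where it is.

Things in the scene. Friction and masses are not known exactly. Their poses are not given: they have to be found in the camera images.
- bank: Grey steel switch box, 160 x 440 mm, 85 mm high, fixed to the bench. Origin under its centre, x towards its far side (the way the levers are thrown), y along the row of levers, z up. Three identical levers stand out of slots in its top, 70 mm apart (box y = +70, 0, -70 mm), and pivot about the box's y axis.
- pivot_mid (a point): Pivot of the middle lever, 62 mm above the bench at the box's x = 0, y = 0. The interlock: at each moment just one of the levers not yet thrown is free; once that is fully over it frees the next. The order differs from start to start and cannot be seen.
- box_top (a point): Middle of the box's top, 85 mm above the bench. Feel of the levers: a free one takes about 1 to 7 N at its grip, most of it half-way over. A blocked one moves up to 9 mm at the grip, then meets a springy block, about 1.5 N more per mm; the stop at the end of the throw is as springy. More than 20 N on a lever damages the linkage.
- lever_left (a joint): Angle of the left (+y side) lever: 0 = off, leaning 0.30 rad towards the robot's side of the box (box -x); grows as it is thrown towards the far side (box +x), passes upright at 0.30 and meets its end stop at 0.86 (0.76 and up is fully over). It stays where it is left (stiff with friction).
- grip_left: Black round hand grip of the left (+y side) lever, 22 mm across and 50 mm long, along the lever. Origin at (about) the middle of the grip, 78 mm from the pivot, 136 mm above the bench when off; z axis along the lever, away from the pivot; the grip's end is 24 mm further out. Below it a 14 x 7 mm steel bar goes down into the box.
- lever_mid (a joint): Angle of the middle lever: 0 = off, leaning 0.30 rad towards the robot's side of the box (box -x); grows as it is thrown towards the far side (box +x), passes upright at 0.30 and meets its end stop at 0.86 (0.76 and up is fully over). It stays where it is left (stiff with friction).
- grip_mid: Black round hand grip of the middle lever, 22 mm across and 50 mm long, along the lever. Origin at (about) the middle of the grip, 78 mm from the pivot, 136 mm above the bench when off; z axis along the lever, away from the pivot; the grip's end is 24 mm further out. Below it a 14 x 7 mm steel bar goes down into the box.
- lever_right (a joint): Angle of the right (-y side) lever: 0 = off, leaning 0.30 rad towards the robot's side of the box (box -x); grows as it is thrown towards the far side (box +x), passes upright at 0.30 and meets its end stop at 0.86 (0.76 and up is fully over). It stays where it is left (stiff with friction).
- grip_right: Black round hand grip of the right (-y side) lever, 22 mm across and 50 mm long, along the lever. Origin at (about) the middle of the grip, 78 mm from the pivot, 136 mm above the bench when off; z axis along the lever, away from the pivot; the grip's end is 24 mm further out. Below it a 14 x 7 mm steel bar goes down into the box.
- ramekin: Bystander: small white ceramic dish, 66 mm wide, 35 mm high, standing on the left end of the switch box. Origin at its underside.
- spoon: Bystander: steel spoon lying in front of the box (robot's side). Origin at its underside.
- bowl: Bystander: white bowl, 100 mm wide, 45 mm high, front left of the box. Origin at its underside.
- sauce: Bystander: amber sauce bottle, 56 mm wide, 150 mm high, right of the box. Origin at its underside.
- spice: Bystander: clear jar with steel cap, 52 mm wide, 85 mm high, left of the box. Origin at its underside.
- mug: Bystander: white mug, 76 mm wide, 85 mm high, behind the box. Origin at its underside.
- spatula: Bystander: spatula with black handle, lying behind the box. Origin at its underside.

How it is judged (in metres and radians):
On the way, in this order (a step that is already met when the one before it is completed fails the run):
1. a first lever is fully over (value of joint any of lever_left, lever_mid, lever_right above 0.76 rad), for 0.1 s.
2. a second lever is fully over as well ((value of joint each of lever_left, lever_mid above 0.76 rad or value of joint each of lever_mid, lever_right above 0.76 rad or value of joint each of lever_left, lever_right above 0.76 rad)), for 0.1 s.
At the end, for the whole second after the job is handed in: All three levers are fully over to the far side (each lever angle above 0.76 rad), at rest and let go (value of joint each of lever_left, lever_mid, lever_right above 0.76 rad and velocity of joint each of lever_left, lever_mid, lever_right below 0.1 rad/s); the robot touches nothing.
It fails at once if a lever is forced: more than 20 N on it (contact force between any of the fingers, the arm and grip_left above 20 N or contact force between any of the fingers, the arm and grip_mid above 20 N or contact force between any of the fingers, the arm and grip_right above 20 N).
It fails at once if a thing standing by is moved by more than 30 mm (distance of any of ramekin, spoon, bowl, sauce, spice, mug, spatula from where it was at the start of the episode above 0.03 m).
It also fails if it takes over 67 s, if anything falls off the work surface, if the arm or the gripper's body presses on something with over 40 N, if the wrist force passes 120 N, or if a joint passes its speed limit or range.

## Working session

There is one attempt and no reset: what is moved stays moved. The work goes in short steps, Python scripts to look and compute and a shell command to move; the robot and the scene stay as the last step left them, time stands still between calls to the robot, and variables do not carry over. Pictures are saved under pics/ and viewed, about 8 in all and at most 12, crops included, and the job is handed in when it is done.

```bash
mkdir -p pics
cat > h.py <<'E'
import numpy as np,cv2
from rig import ctrl,eyes,models
from scipy.spatial.transform import Rotation as Ro
def ray(p,uv):
    K=np.array([[p['fx'],0,p['cx']],[0,p['fy'],p['cy']],[0,0,1]])
    n=cv2.undistortPoints(np.array([[uv]],float),K,np.array(p['distortion'],float))[0,0]
    R=np.array(p['R']);t=np.array(p['t']).ravel()
    return -R.T@t, R.T@np.array([n[0],n[1],1])
def atz(p,uv,z):
    c,d=ray(p,uv); return c+d*(z-c[2])/d[2]
def tri(obs):
    A=np.zeros((3,3));b=np.zeros(3)
    for c,d in obs:
        d=d/np.linalg.norm(d);M=np.eye(3)-np.outer(d,d);A+=M;b+=M@c
    return np.linalg.solve(A,b)
def rot(q): return Ro.from_quat([q[1],q[2],q[3],q[0]])
E
python3 - <<'E'
from h import *
P={n:eyes.capture(n) for n in('scene','top')}
cv2.imwrite('pics/a.png',np.hstack([P['scene']['color'],P['top']['color']])[:,:,::-1])
cv2.imwrite('pics/s.png',cv2.resize(P['scene']['color'],(800,600))[:,:,::-1])
cv2.imwrite('pics/t.png',cv2.resize(P['top']['color'],(800,600))[:,:,::-1])
for l,z in [('grip_left',136),('grip_mid',136),('grip_right',136),('pivot_mid',62),('box_top',85),('ramekin',85),('sauce',0),('mug',0),('spice',0),('bowl',0)]:
    o=[]
    for n,p in P.items():
        r=models.spot_point(p,l)[:1]
        if r: r=r[0]; o.append(ray(p,r['centre'])); print(l,n,np.round(r['centre'],1),round(r['confidence'],2),np.round(atz(p,r['centre'],z),0))
    if len(o)==2: print('  tri',np.round(tri(o),1))
s=ctrl.sense();print(s); print(rot(s['ee_rot']).as_matrix().round(3),ctrl.nose_length)
E
```

```text
grip_left scene [299.5 181.4] 0.45 [542. 154. 136.]
grip_left top [209.6 225. ] 0.51 [533. 149. 136.]
  tri [533.9 151.3 127.3]
grip_mid scene [276.9 173.2] 0.74 [525.  82. 136.]
grip_mid top [240.6 226.2] 0.68 [529.  78. 136.]
  tri [528.4  80.4 138.9]
grip_right scene [253.5 168.1] 0.48 [521.   9. 136.]
grip_right top [274.9 229.3] 0.5 [521.   1. 136.]
  tri [520.2   4.4 135. ]
pivot_mid scene [271.4 195.7] 0.94 [551.  73.  62.]
pivot_mid top [244.5 222.1] 0.69 [549.  73.  62.]
  tri [549.4  72.7  60.3]
box_top scene [272.8 190.4] 0.64 [549.  76.  85.]
box_top top [242.1 218.3] 0.95 [555.  78.  85.]
  tri [554.3  77.3  90.4]
ramekin scene [324.4 206.1] 0.68 [574. 236.  85.]
ramekin top [174.5 201.7] 0.87 [598. 243.  85.]
  tri [593.8 237.  107.9]
sauce scene [185.5 186.7] 0.91 [ 527. -232.   -0.]
sauce top [361.4 228.4] 0.65 [ 536. -229.    0.]
  tri [ 535.3 -226.9    9.4]
mug scene [207.3 233.2] 0.67 [694. -92.   0.]
mug top [307.5 167.6] 0.87 [703. -94.   0.]
  tri [699.9 -91.2   8.6]
spice scene [366.5 236.3] 0.95 [585. 373.   0.]
spice top [134.4 208.9] 0.97 [597. 368.   0.]
  
[... 179 characters left out ...]
4341946e+00,  3.12915564e-01,  1.49765645e+00,  2.65572149e-05,
        1.33097148e+00, -2.23383750e-01]), 'dq': array([ 0.00040098, -0.00113698,  0.00058371,  0.00062003, -0.00171843,
       -0.00039173]), 'tau': array([ 3.91801013e-04, -4.12175095e+01, -2.59890658e+01, -1.70974304e-04,
        5.67097795e-04, -9.99141548e-06]), 'eef_pos': array([ 180.40271939, -493.06339995,  253.30262105]), 'ee_rot': array([-0.12338393,  0.12336737, -0.69624253,  0.69627813]), 'force': array([ 0.25162155, -0.32633309,  0.12867567]), 'wrist_torque': array([ 0.01939148,  0.02066112, -0.03771705]), 'grip_width': 0.9986340394437331}
[[-0.939  0.     0.344]
 [-0.344 -0.    -0.939]
 [-0.    -1.     0.   ]] 22.0
```

View pics/s.png

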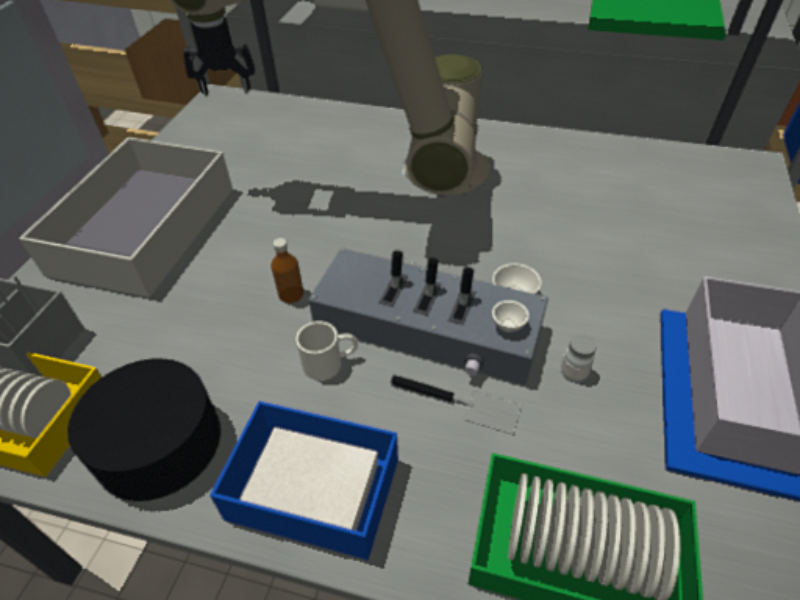

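View pics/t.png

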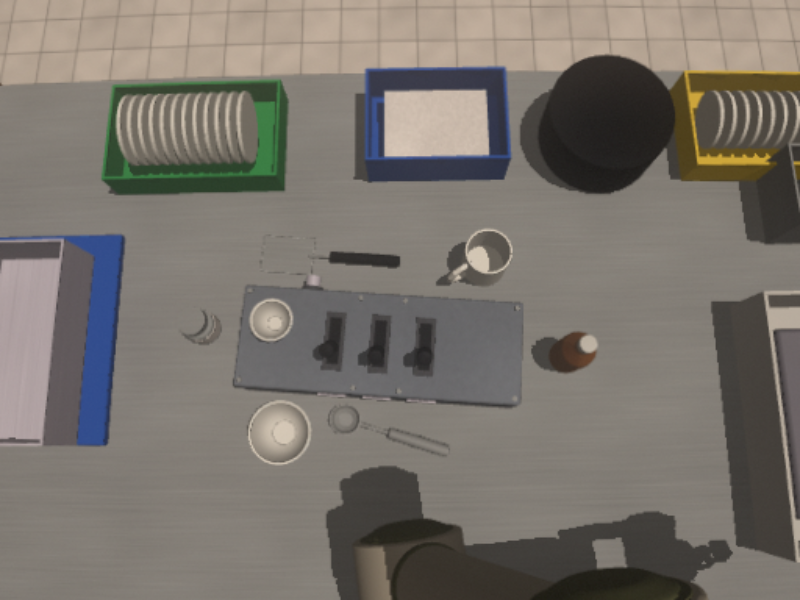

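```bash
R='' ; python3 -m crank '[{"dp":[-473,0,-438],"roll":0.42,"gripper":255},{"dp":[-473,0,-438],"roll":0.42,"gripper":255},{"dp":[-473,0,-438],"roll":0.42,"gripper":255},{"dp":[-473,0,-438],"roll":0.42,"gripper":255},{"dp":[-473,0,-438],"roll":0.42,"gripper":255},{"dp":[-473,0,-438],"roll":0.42,"gripper":255},{"dp":[-473,0,-438],"roll":0.42,"gripper":255},{"dp":[-473,0,-438],"roll":0.42,"gripper":255},{"dp":[-473,0,-438],"roll":0.42,"gripper":255},{"dp":[-473,0,-438],"roll":0.42,"gripper":255}]' 60
cat > st.py <<'E'
from h import *
s=ctrl.sense();M=rot(s['ee_rot']).as_matrix()
psi=-0.07;B=np.array([[np.cos(psi),-np.sin(psi),0],[np.sin(psi),np.cos(psi),0],[0,0,1]])
b=B.T@(np.array(s['eef_pos'])-[551.5,76,0])
print('t',round(s['time_s'],2),'box xyz',b.round(1),'F box',(B.T@s['force']).round(2),'toolx yaw',round(np.arctan2(M[1,0],M[0,0]),3),'w',round(s['grip_width'],2))
E
python3 st.py; python3 -c "
from h import *;s=ctrl.sense();M=rot(s['ee_rot']).as_matrix();print(M.round(3)); print((M.T@(np.array([474,81.5,157])-s['eef_pos'])).round(1))"
```

```text
time_s: 1.93
eef_pos: [370.2, -121.0, 253.6]
ee_rot: [0.024, -0.025, -0.706, 0.707]
force: [0.8, -1.5, 0.2]
grip_width: -0.001
t 1.93 box xyz [-167.1 -209.2  253.6] F box [ 0.94 -1.43  0.21] toolx yaw 3.072 w -0.0
[[-0.998  0.001 -0.07 ]
 [ 0.07  -0.001 -0.998]
 [-0.001 -1.     0.001]]
[ -89.4   96.6 -209.3]
```

```bash
python3 -m crank '[{"dp":[-85,0,-205],"roll":0,"gripper":255},{"dp":[-85,0,-205],"roll":0,"gripper":255},{"dp":[-85,0,-205],"roll":0,"gripper":255},{"dp":[-85,0,-205],"roll":0,"gripper":255},{"dp":[-85,0,-205],"roll":0,"gripper":255},{"dp":[-85,0,-205],"roll":0,"gripper":255},{"dp":[-85,95,-205],"roll":0,"gripper":255},{"dp":[-85,95,-205],"roll":0,"gripper":255},{"dp":[-85,95,-205],"roll":0,"gripper":255},{"dp":[-85,95,-205],"roll":0,"gripper":255}]'
python3 st.py
python3 - <<'E'
from h import *
P={n:eyes.capture(n) for n in('scene','top')}
a=cv2.resize(P['scene']['color'][120:240,200:360],(640,480)); b=cv2.resize(P['top']['color'][150:270,150:310],(640,480))
cv2.imwrite('pics/b.png',cv2.resize(np.hstack([a,b])[:,:,::-1],(800,300)))
E
```

```text
time_s: 2.77
eef_pos: [467.2, 75.9, 155.4]
ee_rot: [-0.027, 0.022, 0.707, -0.707]
force: [-0.4, 0.3, 0.5]
grip_width: 0.001
t 2.77 box xyz [-84.1  -6.  155.4] F box [-0.47  0.27  0.45] toolx yaw 3.073 w 0.0
```

View pics/b.png

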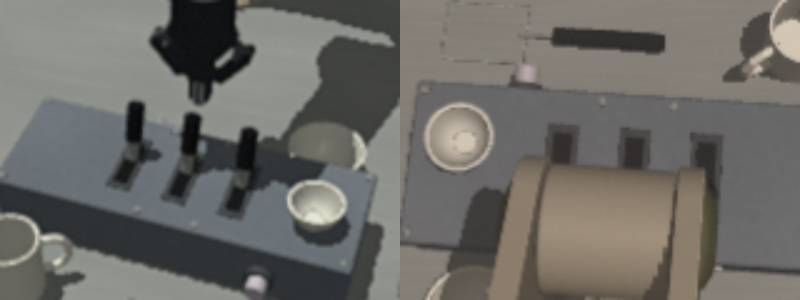

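```bash
python3 -m crank '[{"dp":[-10,0,-5],"roll":0,"gripper":255},{"dp":[-20,0,-5],"roll":0,"gripper":255},{"dp":[-23,0,-5],"roll":0,"gripper":255},{"dp":[-26,0,-5],"roll":0,"gripper":255},{"dp":[-29,0,-5],"roll":0,"gripper":255},{"dp":[-32,0,-5],"roll":0,"gripper":255},{"dp":[-34,0,-5],"roll":0,"gripper":255},{"dp":[-36,0,-5],"roll":0,"gripper":255},{"dp":[-36,0,-5],"roll":0,"gripper":255}]'; python3 st.py
```

```text
time_s: 3.62
eef_pos: [505.2, 78.1, 158.4]
ee_rot: [-0.025, 0.024, 0.707, -0.707]
force: [-1.2, 0.8, 0.8]
grip_width: 0.001
t 3.62 box xyz [-46.4  -1.2 158.4] F box [-1.3   0.68  0.81] toolx yaw 3.072 w 0.0
```

```bash
for i in 1; do python3 -m crank '[{"dp":[-2,0,0],"roll":0,"gripper":255},{"dp":[-4,0,0],"roll":0,"gripper":255},{"dp":[-4,0,0],"roll":0,"gripper":255}]' >/dev/null; python3 st.py; python3 -m crank '[{"dp":[-2,0,0],"roll":0,"gripper":255},{"dp":[-4,0,0],"roll":0,"gripper":255},{"dp":[-4,0,0],"roll":0,"gripper":255}]' >/dev/null;python3 st.py; done
```

```text
t 3.87 box xyz [-42.2  -1.1 158.3] F box [-0.9   0.01  0.44] toolx yaw 3.072 w -0.0
t 4.12 box xyz [-38.5  -1.1 158.3] F box [-3.27  0.23  2.34] toolx yaw 3.072 w 0.0
```

```bash
python3 -m crank '[{"dp":[-1,0,0],"roll":0,"gripper":255},{"dp":[-2,0,0],"roll":0,"gripper":255},{"dp":[-2,0,0],"roll":0,"gripper":255}]' >/dev/null; python3 st.py; python3 -m crank '[{"dp":[-1,0,0],"roll":0,"gripper":255},{"dp":[-2,0,0],"roll":0,"gripper":255},{"dp":[-2,0,0],"roll":0,"gripper":255}]' >/dev/null;python3 st.py
```

```text
t 4.37 box xyz [-36.8  -1.1 158.3] F box [-5.28  0.93  4.77] toolx yaw 3.073 w -0.0
t 4.62 box xyz [-35.1  -1.  158.4] F box [-7.59  0.17  5.67] toolx yaw 3.073 w 0.0
```

```bash
python3 -m crank '[{"dp":[15,0,0],"roll":0,"gripper":255},{"dp":[32,0,0],"roll":0,"gripper":255},{"dp":[32,0,-35],"roll":0,"gripper":255},{"dp":[32,0,-70],"roll":0,"gripper":255},{"dp":[20,0,-70],"roll":0,"gripper":255},{"dp":[17,0,-70],"roll":0,"gripper":255},{"dp":[14,0,-70],"roll":0,"gripper":255},{"dp":[12,0,-70],"roll":0,"gripper":255},{"dp":[10,0,-70],"roll":0,"gripper":255},{"dp":[10,0,-70],"roll":0,"gripper":255}]'>/dev/null; python3 st.py
for i in 1; do python3 -m crank '[{"dp":[-2,0,0],"roll":0,"gripper":255},{"dp":[-4,0,0],"roll":0,"gripper":255},{"dp":[-4,0,0],"roll":0,"gripper":255}]' >/dev/null; python3 st.py; python3 -m crank '[{"dp":[-2,0,0],"roll":0,"gripper":255},{"dp":[-3,0,0],"roll":0,"gripper":255},{"dp":[-3,0,0],"roll":0,"gripper":255}]' >/dev/null;python3 st.py; done
```

```text
t 5.45 box xyz [-44.5  68.2 158.3] F box [-1.27 -0.08  0.04] toolx yaw 3.071 w -0.0
t 5.7 box xyz [-40.3  68.7 158.4] F box [-1.54 -0.69  0.99] toolx yaw 3.072 w -0.0
t 5.95 box xyz [-37.6  68.9 158.4] F box [-4.17 -0.16  2.86] toolx yaw 3.072 w 0.0
```

```bash
python3 -m crank '[{"dp":[-1,0,0],"roll":0,"gripper":255},{"dp":[-2,0,0],"roll":0,"gripper":255},{"dp":[-2,0,0],"roll":0,"gripper":255}]' >/dev/null; python3 st.py; python3 -m crank '[{"dp":[-1,0,0],"roll":0,"gripper":255},{"dp":[-2,0,0],"roll":0,"gripper":255},{"dp":[-2,0,0],"roll":0,"gripper":255}]' >/dev/null;python3 st.py
```

```text
t 6.2 box xyz [-35.9  69.  158.4] F box [-6.33  0.28  5.06] toolx yaw 3.073 w -0.0
t 6.45 box xyz [-34.2  69.1 158.4] F box [-7.48 -0.18  4.86] toolx yaw 3.073 w -0.0
```

```bash
python3 -m crank '[{"dp":[15,0,0],"roll":0,"gripper":255},{"dp":[32,0,0],"roll":0,"gripper":255},{"dp":[32,0,35],"roll":0,"gripper":255},{"dp":[32,0,70],"roll":0,"gripper":255},{"dp":[32,0,105],"roll":0,"gripper":255},{"dp":[32,0,140],"roll":0,"gripper":255},{"dp":[20,0,140],"roll":0,"gripper":255},{"dp":[16,0,140],"roll":0,"gripper":255},{"dp":[12,0,140],"roll":0,"gripper":255},{"dp":[10,0,140],"roll":0,"gripper":255}]'>/dev/null; python3 st.py
for i in 1; do python3 -m crank '[{"dp":[-2,0,0],"roll":0,"gripper":255},{"dp":[-4,0,0],"roll":0,"gripper":255},{"dp":[-4,0,0],"roll":0,"gripper":255}]' >/dev/null; python3 st.py; python3 -m crank '[{"dp":[-2,0,0],"roll":0,"gripper":255},{"dp":[-4,0,0],"roll":0,"gripper":255},{"dp":[-4,0,0],"roll":0,"gripper":255}]' >/dev/null;python3 st.py;  python3 -m crank '[{"dp":[-1,0,0],"roll":0,"gripper":255},{"dp":[-2,0,0],"roll":0,"gripper":255},{"dp":[-2,0,0],"roll":0,"gripper":255}]' >/dev/null;python3 st.py; done
```

```text
t 7.28 box xyz [-43.3 -70.5 158.2] F box [-1.79 -1.42  0.51] toolx yaw 3.073 w 0.0
t 7.53 box xyz [-39.3 -70.4 158.3] F box [0.16 0.71 0.5 ] toolx yaw 3.073 w -0.0
t 7.78 box xyz [-35.2 -71.  158.3] F box [-0.39  0.93  0.31] toolx yaw 3.073 w -0.0
t 8.03 box xyz [-33.3 -71.2 158.3] F box [-1.72  0.59  0.99] toolx yaw 3.072 w 0.0
```

```bash
python3 -m crank '[{"dp":[-2,0,0],"roll":0,"gripper":255},{"dp":[-4,0,0],"roll":0,"gripper":255},{"dp":[-4,0,0],"roll":0,"gripper":255}]' >/dev/null; python3 st.py; python3 -m crank '[{"dp":[-2,0,0],"roll":0,"gripper":255},{"dp":[-4,0,0],"roll":0,"gripper":255},{"dp":[-4,0,0],"roll":0,"gripper":255}]' >/dev/null;python3 st.py
```

```text
t 8.28 box xyz [-29.  -71.2 158.3] F box [-0.4   0.39  1.29] toolx yaw 3.072 w -0.0
t 8.53 box xyz [-25.1 -71.2 158.3] F box [-0.89  0.57  0.15] toolx yaw 3.072 w -0.0
```

```bash
python3 -m crank '[{"dp":[-4,0,0],"roll":0,"gripper":255},{"dp":[-8,0,0],"roll":0,"gripper":255},{"dp":[-12,0,0],"roll":0,"gripper":255},{"dp":[-12,0,0],"roll":0,"gripper":255}]' >/dev/null; python3 st.py; python3 -m crank '[{"dp":[-4,0,0],"roll":0,"gripper":255},{"dp":[-8,0,0],"roll":0,"gripper":255},{"dp":[-12,0,0],"roll":0,"gripper":255},{"dp":[-12,0,0],"roll":0,"gripper":255}]' >/dev/null;python3 st.py;  python3 -m crank '[{"dp":[-3,0,0],"roll":0,"gripper":255},{"dp":[-6,0,0],"roll":0,"gripper":255},{"dp":[-6,0,0],"roll":0,"gripper":255}]' >/dev/null;python3 st.py
```

```text
t 8.87 box xyz [-12.8 -71.1 158.3] F box [-1.01  0.66  1.14] toolx yaw 3.072 w 0.0
t 9.2 box xyz [ -1.4 -71.2 157.9] F box [-3.07 -0.41  0.92] toolx yaw 3.072 w -0.0
t 9.45 box xyz [  4.1 -71.1 157.6] F box [-3.95 -0.46 -0.57] toolx yaw 3.072 w -0.0
```

```bash
python3 -m crank '[{"dp":[-3,0,0],"roll":0,"gripper":255},{"dp":[-6,0,0],"roll":0,"gripper":255},{"dp":[-6,0,0],"roll":0,"gripper":255}]' >/dev/null; python3 st.py; python3 -m crank '[{"dp":[-2,0,0],"roll":0,"gripper":255},{"dp":[-4,0,0],"roll":0,"gripper":255},{"dp":[-4,0,0],"roll":0,"gripper":255}]' >/dev/null;python3 st.py;  python3 -m crank '[{"dp":[-1,0,0],"roll":0,"gripper":255},{"dp":[-3,0,0],"roll":0,"gripper":255},{"dp":[-3,0,0],"roll":0,"gripper":255}]' >/dev/null;python3 st.py
python3 - <<'E'
from h import *
a=eyes.capture('scene')['color']
cv2.imwrite('pics/c.png',cv2.resize(a[120:240,200:360],(640,480),interpolation=cv2.INTER_CUBIC)[:,:,::-1])
E
```

```text
t 9.7 box xyz [ 10.3 -71.1 157.8] F box [-3.14 -0.42 -0.1 ] toolx yaw 3.072 w 0.0
t 9.95 box xyz [ 15.  -71.1 158.4] F box [-1.38 -0.58 -0.46] toolx yaw 3.072 w -0.0
t 10.2 box xyz [ 17.9 -71.1 158.4] F box [-2.51 -0.   -0.06] toolx yaw 3.072 w 0.0
```

View pics/c.png

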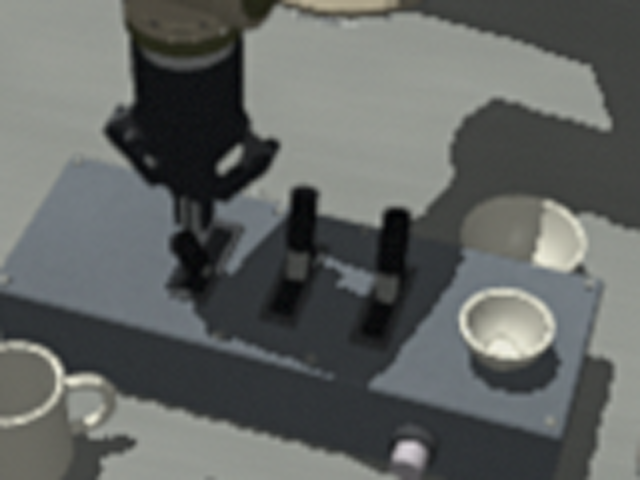

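Right lever (around 190,260 in the crop) is well over, and the other two still stand at off. I'll push on gently until I feel the end stop.

```bash
python3 -m crank '[{"dp":[-1,0,0],"roll":0,"gripper":255},{"dp":[-2,0,0],"roll":0,"gripper":255},{"dp":[-2,0,0],"roll":0,"gripper":255}]' >/dev/null; python3 st.py; python3 -m crank '[{"dp":[-1,0,0],"roll":0,"gripper":255},{"dp":[-2,0,0],"roll":0,"gripper":255},{"dp":[-2,0,0],"roll":0,"gripper":255}]' >/dev/null;python3 st.py
```

```text
t 10.5 box xyz [ 19.7 -71.1 158.3] F box [-2.19 -1.01 -0.68] toolx yaw 3.072 w 0.0
t 10.75 box xyz [ 21.7 -71.1 158.3] F box [-3.69 -0.53 -0.71] toolx yaw 3.072 w 0.0
```

```bash
python3 -m crank '[{"dp":[-1,0,0],"roll":0,"gripper":255},{"dp":[-2,0,0],"roll":0,"gripper":255},{"dp":[-2,0,0],"roll":0,"gripper":255}]' >/dev/null; python3 st.py
```

```text
t 11.0 box xyz [ 23.7 -71.1 158.3] F box [-2.16 -0.56 -0.35] toolx yaw 3.072 w 0.0
```

```bash
python3 -m crank '[{"dp":[-1,0,0],"roll":0,"gripper":255},{"dp":[-2,0,0],"roll":0,"gripper":255},{"dp":[-2,0,0],"roll":0,"gripper":255}]' >/dev/null; python3 st.py; python3 -m crank '[{"dp":[-1,0,0],"roll":0,"gripper":255},{"dp":[-1.5,0,0],"roll":0,"gripper":255},{"dp":[-1.5,0,0],"roll":0,"gripper":255}]' >/dev/null; python3 st.py
```

```text
t 11.25 box xyz [ 25.5 -71.1 158.2] F box [-4.   -0.77 -0.44] toolx yaw 3.072 w 0.0
t 11.5 box xyz [ 26.7 -71.1 158.1] F box [-5.87 -0.57  0.28] toolx yaw 3.072 w -0.0
```

End stop felt. Next is the middle lever.

```bash
python3 -m crank '[{"dp":[30,0,0],"roll":0,"gripper":255},{"dp":[65,0,0],"roll":0,"gripper":255},{"dp":[94,0,0],"roll":0,"gripper":255},{"dp":[94,0,-35],"roll":0,"gripper":255},{"dp":[94,0,-70],"roll":0,"gripper":255},{"dp":[81,0,-70],"roll":0,"gripper":255},{"dp":[77,0,-70],"roll":0,"gripper":255},{"dp":[74,0,-70],"roll":0,"gripper":255},{"dp":[71,0,-70],"roll":0,"gripper":255},{"dp":[71,0,-70],"roll":0,"gripper":255}]'>/dev/null; python3 st.py
for i in 1; do python3 -m crank '[{"dp":[-2,0,0],"roll":0,"gripper":255},{"dp":[-4,0,0],"roll":0,"gripper":255},{"dp":[-4,0,0],"roll":0,"gripper":255}]' >/dev/null; python3 st.py; python3 -m crank '[{"dp":[-2,0,0],"roll":0,"gripper":255},{"dp":[-4,0,0],"roll":0,"gripper":255},{"dp":[-4,0,0],"roll":0,"gripper":255}]' >/dev/null;python3 st.py;  python3 -m crank '[{"dp":[-1,0,0],"roll":0,"gripper":255},{"dp":[-2,0,0],"roll":0,"gripper":255},{"dp":[-2,0,0],"roll":0,"gripper":255}]' >/dev/null;python3 st.py; done
```

```text
t 12.33 box xyz [-43.5  -1.9 158.3] F box [-0.03  0.26  0.17] toolx yaw 3.071 w -0.0
t 12.58 box xyz [-40.1  -1.5 158.3] F box [-3.   -0.5   0.05] toolx yaw 3.072 w -0.0
t 12.83 box xyz [-36.3  -1.1 158.4] F box [-6.65 -0.43  3.49] toolx yaw 3.072 w 0.0
t 13.08 box xyz [-34.7  -1.  158.4] F box [-8.12 -0.97  6.  ] toolx yaw 3.073 w 0.0
```

Middle is still blocked, so the left one next.

```bash
python3 -m crank '[{"dp":[15,0,0],"roll":0,"gripper":255},{"dp":[32,0,0],"roll":0,"gripper":255},{"dp":[32,0,-35],"roll":0,"gripper":255},{"dp":[32,0,-70],"roll":0,"gripper":255},{"dp":[20,0,-70],"roll":0,"gripper":255},{"dp":[17,0,-70],"roll":0,"gripper":255},{"dp":[14,0,-70],"roll":0,"gripper":255},{"dp":[12,0,-70],"roll":0,"gripper":255},{"dp":[10,0,-70],"roll":0,"gripper":255},{"dp":[10,0,-70],"roll":0,"gripper":255}]'>/dev/null; python3 st.py
for i in 1; do python3 -m crank '[{"dp":[-2,0,0],"roll":0,"gripper":255},{"dp":[-4,0,0],"roll":0,"gripper":255},{"dp":[-4,0,0],"roll":0,"gripper":255}]' >/dev/null; python3 st.py; python3 -m crank '[{"dp":[-2,0,0],"roll":0,"gripper":255},{"dp":[-4,0,0],"roll":0,"gripper":255},{"dp":[-4,0,0],"roll":0,"gripper":255}]' >/dev/null;python3 st.py;  python3 -m crank '[{"dp":[-1,0,0],"roll":0,"gripper":255},{"dp":[-2,0,0],"roll":0,"gripper":255},{"dp":[-2,0,0],"roll":0,"gripper":255}]' >/dev/null;python3 st.py; done
```

```text
t 13.92 box xyz [-43.8  68.2 158.3] F box [-0.27  0.37 -0.75] toolx yaw 3.071 w 0.0
t 14.17 box xyz [-39.9  68.6 158.3] F box [-0.56 -0.71 -0.26] toolx yaw 3.072 w 0.0
t 14.42 box xyz [-35.8  68.9 158.4] F box [-0.67  0.28  1.54] toolx yaw 3.072 w -0.0
t 14.67 box xyz [-33.9  68.9 158.3] F box [-0.49 -0.03  0.51] toolx yaw 3.072 w -0.0
```

Left is free.

```bash
python3 -m crank '[{"dp":[-3,0,0],"roll":0,"gripper":255},{"dp":[-6,0,0],"roll":0,"gripper":255},{"dp":[-9,0,0],"roll":0,"gripper":255},{"dp":[-9,0,0],"roll":0,"gripper":255}]' >/dev/null; python3 st.py; python3 -m crank '[{"dp":[-4,0,0],"roll":0,"gripper":255},{"dp":[-8,0,0],"roll":0,"gripper":255},{"dp":[-12,0,0],"roll":0,"gripper":255},{"dp":[-12,0,0],"roll":0,"gripper":255}]' >/dev/null;python3 st.py
```

```text
t 15.0 box xyz [-24.4  68.8 158.3] F box [-0.22  0.18 -0.26] toolx yaw 3.072 w 0.0
t 15.33 box xyz [-12.5  68.9 158.3] F box [-0.85  0.45  1.39] toolx yaw 3.072 w -0.0
```

```bash
python3 -m crank '[{"dp":[-4,0,0],"roll":0,"gripper":255},{"dp":[-8,0,0],"roll":0,"gripper":255},{"dp":[-12,0,0],"roll":0,"gripper":255},{"dp":[-12,0,0],"roll":0,"gripper":255}]' >/dev/null; python3 st.py; python3 -m crank '[{"dp":[-4,0,0],"roll":0,"gripper":255},{"dp":[-8,0,0],"roll":0,"gripper":255},{"dp":[-12,0,0],"roll":0,"gripper":255},{"dp":[-12,0,0],"roll":0,"gripper":255}]' >/dev/null;python3 st.py;  python3 -m crank '[{"dp":[-3,0,0],"roll":0,"gripper":255},{"dp":[-6,0,0],"roll":0,"gripper":255},{"dp":[-7,0,0],"roll":0,"gripper":255},{"dp":[-7,0,0],"roll":0,"gripper":255}]' >/dev/null;python3 st.py
```

```text
t 15.67 box xyz [ -1.   68.8 157.9] F box [-1.66 -0.08  0.73] toolx yaw 3.072 w -0.0
t 16.0 box xyz [ 10.7  68.8 157.6] F box [-3.25 -0.67 -0.49] toolx yaw 3.072 w -0.0
t 16.33 box xyz [ 18.3  68.9 158.4] F box [-1.39 -0.6  -0.42] toolx yaw 3.072 w 0.0
```

```bash
python3 -m crank '[{"dp":[-2,0,0],"roll":0,"gripper":255},{"dp":[-5,0,0],"roll":0,"gripper":255},{"dp":[-5,0,0],"roll":0,"gripper":255}]' >/dev/null; python3 st.py; python3 -m crank '[{"dp":[-1,0,0],"roll":0,"gripper":255},{"dp":[-2,0,0],"roll":0,"gripper":255},{"dp":[-2,0,0],"roll":0,"gripper":255}]' >/dev/null;python3 st.py;  python3 -m crank '[{"dp":[-1,0,0],"roll":0,"gripper":255},{"dp":[-2,0,0],"roll":0,"gripper":255},{"dp":[-2,0,0],"roll":0,"gripper":255}]' >/dev/null;python3 st.py
```

```text
t 16.58 box xyz [ 23.5  68.9 158.4] F box [-1.1   0.44  0.05] toolx yaw 3.072 w 0.0
t 16.83 box xyz [ 25.   69.  158.3] F box [-1.9   0.35  0.16] toolx yaw 3.072 w 0.0
t 17.08 box xyz [ 26.9  68.9 158.2] F box [-4.25 -0.11  0.07] toolx yaw 3.072 w 0.0
```

Left is at its stop. Back to the middle (y from 69 to −1).

```bash
python3 -m crank '[{"dp":[-1,0,0],"roll":0,"gripper":255},{"dp":[-1,0,0],"roll":0,"gripper":255}]'>/dev/null; python3 st.py; python3 -m crank '[{"dp":[30,0,0],"roll":0,"gripper":255},{"dp":[65,0,0],"roll":0,"gripper":255},{"dp":[95,0,0],"roll":0,"gripper":255},{"dp":[95,0,35],"roll":0,"gripper":255},{"dp":[95,0,70],"roll":0,"gripper":255},{"dp":[82,0,70],"roll":0,"gripper":255},{"dp":[78,0,70],"roll":0,"gripper":255},{"dp":[75,0,70],"roll":0,"gripper":255},{"dp":[72,0,70],"roll":0,"gripper":255},{"dp":[72,0,70],"roll":0,"gripper":255}]'>/dev/null; python3 st.py
for i in 1; do python3 -m crank '[{"dp":[-2,0,0],"roll":0,"gripper":255},{"dp":[-4,0,0],"roll":0,"gripper":255},{"dp":[-4,0,0],"roll":0,"gripper":255}]' >/dev/null; python3 st.py; python3 -m crank '[{"dp":[-2,0,0],"roll":0,"gripper":255},{"dp":[-4,0,0],"roll":0,"gripper":255},{"dp":[-4,0,0],"roll":0,"gripper":255}]' >/dev/null;python3 st.py;  python3 -m crank '[{"dp":[-1,0,0],"roll":0,"gripper":255},{"dp":[-2,0,0],"roll":0,"gripper":255},{"dp":[-2,0,0],"roll":0,"gripper":255}]' >/dev/null;python3 st.py; done
```

```text
t 17.25 box xyz [ 27.8  68.9 158.1] F box [-4.59 -0.98  0.4 ] toolx yaw 3.072 w 0.0
t 18.08 box xyz [-43.7  -0.4 158.2] F box [ 0.38  0.58 -1.13] toolx yaw 3.073 w 0.0
t 18.33 box xyz [-40.   -0.8 158.3] F box [0.17 1.07 0.1 ] toolx yaw 3.073 w 0.0
t 18.58 box xyz [-35.7  -1.1 158.3] F box [-1.39  1.45  0.07] toolx yaw 3.072 w -0.0
t 18.83 box xyz [-33.9  -1.1 158.3] F box [-0.55  0.25  1.36] toolx yaw 3.072 w -0.0
```

Free.

```bash
python3 -m crank '[{"dp":[-3,0,0],"roll":0,"gripper":255},{"dp":[-6,0,0],"roll":0,"gripper":255},{"dp":[-9,0,0],"roll":0,"gripper":255},{"dp":[-9,0,0],"roll":0,"gripper":255}]' >/dev/null; python3 st.py; python3 -m crank '[{"dp":[-4,0,0],"roll":0,"gripper":255},{"dp":[-8,0,0],"roll":0,"gripper":255},{"dp":[-12,0,0],"roll":0,"gripper":255},{"dp":[-12,0,0],"roll":0,"gripper":255}]' >/dev/null;python3 st.py
```

```text
t 19.17 box xyz [-24.3  -1.2 158.3] F box [ 0.58  0.1  -0.13] toolx yaw 3.072 w -0.0
t 19.5 box xyz [-12.2  -1.2 158.3] F box [0.45 0.34 0.55] toolx yaw 3.072 w 0.0
```

```bash
python3 -m crank '[{"dp":[-4,0,0],"roll":0,"gripper":255},{"dp":[-8,0,0],"roll":0,"gripper":255},{"dp":[-12,0,0],"roll":0,"gripper":255},{"dp":[-12,0,0],"roll":0,"gripper":255}]' >/dev/null; python3 st.py; python3 -m crank '[{"dp":[-4,0,0],"roll":0,"gripper":255},{"dp":[-8,0,0],"roll":0,"gripper":255},{"dp":[-12,0,0],"roll":0,"gripper":255},{"dp":[-12,0,0],"roll":0,"gripper":255}]' >/dev/null;python3 st.py
```

```text
t 19.83 box xyz [ -0.4  -1.2 158.1] F box [ 0.07 -0.6  -0.78] toolx yaw 3.072 w 0.0
t 20.17 box xyz [ 11.8  -1.1 158.3] F box [-0.13 -0.02 -0.21] toolx yaw 3.072 w 0.0
```

The force is lower than it was on the other levers, so I'll look.

Run:
```python
from h import *
a=eyes.capture('scene')['color']
cv2.imwrite('pics/d.png',cv2.resize(a[120:240,200:360],(640,480),interpolation=cv2.INTER_CUBIC)[:,:,::-1])
```

```text
(no output)
```

View pics/d.png

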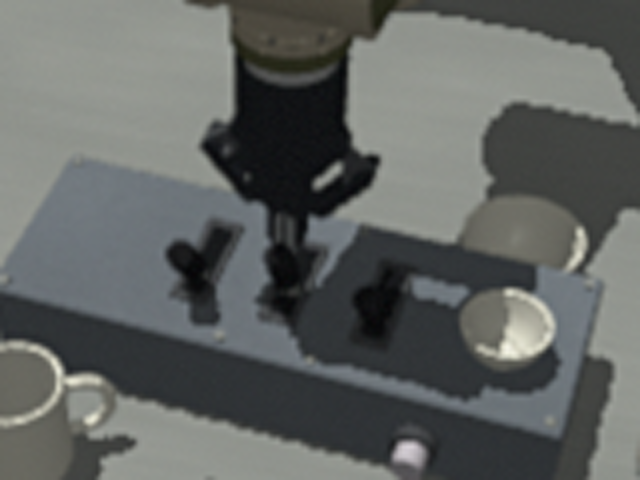

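Left (375,305) and right (185,260) are fully over. The middle lever (283,265) is most of the way and moving with the finger, so I'll finish it.

```bash
python3 -m crank '[{"dp":[-3,0,0],"roll":0,"gripper":255},{"dp":[-6,0,0],"roll":0,"gripper":255},{"dp":[-9,0,0],"roll":0,"gripper":255},{"dp":[-9,0,0],"roll":0,"gripper":255}]' >/dev/null; python3 st.py; python3 -m crank '[{"dp":[-1,0,0],"roll":0,"gripper":255},{"dp":[-3,0,0],"roll":0,"gripper":255},{"dp":[-3,0,0],"roll":0,"gripper":255}]' >/dev/null;python3 st.py;python3 -m crank '[{"dp":[-1,0,0],"roll":0,"gripper":255},{"dp":[-2,0,0],"roll":0,"gripper":255},{"dp":[-2,0,0],"roll":0,"gripper":255}]' >/dev/null;python3 st.py
```

```text
t 20.55 box xyz [ 20.5  -1.1 158.3] F box [-0.88 -1.68 -0.44] toolx yaw 3.072 w 0.0
t 20.8 box xyz [ 23.2  -1.1 158.3] F box [-0.8  -0.19  0.73] toolx yaw 3.072 w 0.0
t 21.05 box xyz [ 25.1  -1.1 158.3] F box [-0.6   0.34 -0.11] toolx yaw 3.072 w -0.0
```

```bash
python3 -m crank '[{"dp":[-1,0,0],"roll":0,"gripper":255},{"dp":[-2,0,0],"roll":0,"gripper":255},{"dp":[-2,0,0],"roll":0,"gripper":255}]' >/dev/null;python3 st.py;python3 -m crank '[{"dp":[-1,0,0],"roll":0,"gripper":255},{"dp":[-1.5,0,0],"roll":0,"gripper":255},{"dp":[-1.5,0,0],"roll":0,"gripper":255}]' >/dev/null;python3 st.py
```

```text
t 21.3 box xyz [ 26.8  -1.1 158.1] F box [-2.75 -0.52  0.03] toolx yaw 3.072 w -0.0
t 21.55 box xyz [ 28.2  -1.1 158.1] F box [-5.69  0.22  0.1 ] toolx yaw 3.072 w 0.0
```

Stop felt. Retract, rise and look.

```bash
python3 -m crank '[{"dp":[30,0,0],"roll":0,"gripper":255},{"dp":[65,0,0],"roll":0,"gripper":255},{"dp":[100,0,0],"roll":0,"gripper":255},{"dp":[130,-40,0],"roll":0,"gripper":255},{"dp":[130,-80,0],"roll":0,"gripper":255},{"dp":[130,-100,0],"roll":0,"gripper":255},{"dp":[130,-100,0],"roll":0,"gripper":255},{"dp":[130,-100,0],"roll":0,"gripper":255}]' >/dev/null; python3 st.py
python3 - <<'E'
from h import *
a=eyes.capture('scene');b=eyes.capture('top')
cv2.imwrite('pics/e.png',cv2.resize(a['color'][120:240,200:360],(640,480),interpolation=cv2.INTER_CUBIC)[:,:,::-1])
for l in('grip_left','grip_mid','grip_right'):
  for p in(a,b):
    for r in models.spot_point(p,l)[:1]: print(l,np.round(r['centre'],1),round(r['confidence'],2),atz(p,r['centre'],130).round())
E
```

```text
t 22.22 box xyz [-100.6   -1.2  259.8] F box [-0.96  0.51 -0.17] toolx yaw 3.072 w 0.0
grip_left [291.1 198.7] 0.41 [609. 143. 130.]
grip_mid [269.6 190.4] 0.47 [593.  77. 130.]
grip_mid [243.6 196.2] 0.75 [600.  72. 130.]
grip_right [248.  181.5] 0.48 [574.   6. 130.]
grip_right [275.3 202. ] 0.77 [585.  -2. 130.]
```

View pics/e.png

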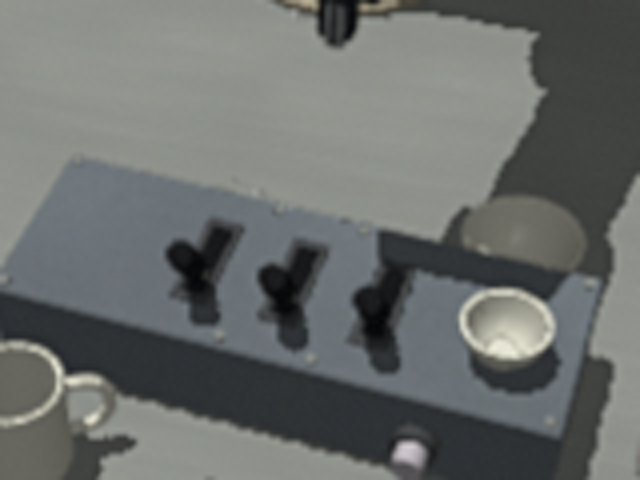

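All three grips, at (183,258), (278,285) and (375,308), lean alike towards the far side, and the gripper is clear. The ramekin, bowl and mug haven't moved.

```bash
python3 -c "
from rig import ctrl
print(ctrl.finish_job())"
```

```text
the job is handed in; nothing more can be done
None
```

I threw all three levers fully over and handed the job in at about 22 s of the 67 s allowed. The free order turned out to be right, left, then middle.

- **How:** I pushed each lever with the shut fingertips. A lever that held was left as soon as it felt blocked: middle and left at first, then middle again after the right was over.
- **Forces:** The readings stayed at about 10 N or less, against the 20 N limit. They were taken only between short steps, so a brief peak in between would not have shown.
- **End of throw:** Each lever was pushed until I felt its end stop, at about 5–6 N.
- **Last picture:** All three grips lean equally towards the far side and the gripper is well clear. The ramekin, bowl and mug look unmoved. I did not re-check the spoon, sauce bottle, spice jar or spatula, but the arm stayed well above them.
- **Checks that missed or disagreed:** The network missed the left grip in the top view. Where both views saw a grip, they differed by up to about 14 mm, and both put it 50 mm or more further over than at the start. I felt less force on the middle lever's throw than on the other two, but its end stop was clear.

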